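# Right the toppled cleaner bottle and open its push-and-turn cap

## Task

The analyser is due for its cleaning cycle, but the square white cleaner bottle with the red safety cap has toppled over on the bench: stand it upright on the dark non-slip mat. Then press its push-and-turn cap down, twist it anticlockwise until it comes free, lift it off and finish while still holding the cap in the gripper a few centimetres clear above the open bottle, with the bottle left standing upright on the mat. Leave the tip box, the tube rack and the amber vial where they stand.

Things in the scene. Friction and masses are not known exactly. Their poses are not given: they have to be found in the camera images.
- bottle_center (a point): Centre of the capped bottle, on its long axis 67 mm from its underside (134 mm tall with cap). z points from base to cap: level at the start, as it lies on a flat side on the bench; up when it stands. White plastic bottle, square body 48 x 48 mm (x, y are normal to its flat sides) and 76 mm tall, then a round shoulder that tapers until 94 mm. About 0.2 kg, loose
- bottle_mouth (a point): Centre of the bottle's mouth, inside the cap at the start, 123 mm from the underside on the axis, z out of the bottle. The neck is 25 mm thick with three locking tabs just below the mouth
- cap_center (a point): Centre of the red ribbed cap, 41 mm across, 26 mm tall, half-way up on its axis; z to its closed top. Locked, it sits 121 mm from the bottle's underside, x parallel to the bottle's x, with 14 mm of bare neck between skirt and shoulder. Loose, about 20 g, held on only by its locks
- cap_top (a point): Centre of the cap's top, z out. A spring liner holds the cap up in its locks: 5 N start to move it, 12 N hold it 4.5 mm down, it bottoms at 5 mm. Kept at least 3.5 mm down it turns anticlockwise seen from above (arrows on top); from 45 degrees of turn relative to the bottle it lifts straight off, a stop comes near 78 degrees. Unpressed it is locked
- mat: Fixed flat dark grey non-slip rubber mat, 180 x 180 mm, 3 mm thick; origin at the centre of its underside, on the bench; x and y along its sides. Its friction (about 1) keeps the bottle from turning while the cap is pressed and twisted
- tip_box: Bystander: dark grey pipette tip box with clear tips, 85 x 122 x 67 mm tall, origin at the centre of its underside
- tube_rack: Bystander: blue rack with capped blood tubes, 50 x 170 x 89 mm tall, origin at the centre of its underside
- vial: Bystander: small amber vial with white lid, 42 mm across, 62 mm tall, origin at the centre of its underside

How it is judged:
By the outcome, as a careful person would: the job done as asked, in the order asked, and still so for the second after the job is handed in, while the arm keeps its last pose, push and grip.
It also fails if it takes over 54 s, if anything falls off the work surface, if the arm or the gripper's body presses on something with over 40 N, if the wrist force passes 120 N, or if a joint passes its speed limit or range.

## Robot

A 6-joint arm with a two-finger parallel gripper is mounted at the origin on the work surface. World frame = base frame: x ahead of the robot, y to its left, z up, the work surface at z = 0. Lengths are in m, angles in rad, forces in N, time in s.
With the tool pointing down it reaches from about 0.35 to 0.775 m from the base axis. Payload 7.3 kg.
Tool frame: the origin (TCP) lies midway between the tips of the shut fingers; the grasp point (between the pads) lies 19 mm behind it (tcp_to_grasp is the distance from the TCP to the grasp point, in m); z points along the fingers, y is the line along which they close (so a half turn about z gives the same grasp; the last joint's range is limited). The gripper opens to 92 mm and grips with 3 to 60 N. Pads are 19 mm wide; open, the fingers measure 130 mm over their backs; the gripper's body (75 mm by 190 mm) begins 47 mm behind the grasp point.
Start: joints at [-1.453, 0.342, 1.524, -0, 1.275, -0.146], TCP at [0.137, -0.507, 0.227] pointing down, gripper open.
Joint ranges: [-2.53, 2.53], [-0.77, 2.02], [0.04, 2.7], [-1, 4.14], [0.28, 2.66], [-3.11, 3.11]. Speed limits (rad/s): [2.57, 2.57, 3.14, 3.14, 3.14, 3.14].

## Interface

Orientations are given as a 3x3 rotation matrix whose columns are the frame's x, y, z axes.
In Python, from station import read_state, snapshot, hand_in, tcp_to_grasp gives the robot as it stands.
- The arm moves only by the tool drive_tool, never from a script. Its argument "targets" is a list that holds one entry, the list of rows, each a list of 6 numbers: the shift along the tool's x, y, z as a fraction of full scale, then the turn, a rotation vector about the tool's x, y, z as a fraction of full scale. A call has exactly 5 rows; each row shifts and turns the commanded pose from where the row before left it, along the tool's axes as they then stand; what a row does not reach is not made up. Full scale, the value 1, is 0.25 m for a shift and pi rad for a turn. A row lasts 1/8 s, in which the tool goes at most 62.5 mm and 10.7 degrees, less where a joint would pass 70% of its speed; a pose out of reach is approached as far as the arm can. A call with a number of a shift or a turn outside -1 to 1 is refused whole. A call with a gripper value outside its range is refused whole. "jaw" is the opening, from -1 (shut) to 1 (fully open), so that 0 is half open, set as the call begins (left out, the last holds). The fingers move at their own pace and stop on an object; "squeeze" is the grip in N (left out, the last holds). Time passes only in rows, so rows that do not move let the fingers close, or fill a call up. It gives the time, the measured TCP pose, the force, the opening and the grip force at its end, in the units of the state.
- read_state(): the state, without advancing time (a new reading comes with each control period).
- snapshot(name): name is "side" or "top"; returns a dict with "img" (480x640x3 uint8, red, green, blue), "fx", "fy", "cx", "cy" (pixels), "camera_from_world" (4x4, takes a point from world to camera coordinates). Camera axes: x right, y up, looking along -z (the intrinsics and any distortion apply to the point x, -y, -z); pixel columns grow to the right and rows downward; lengths in m; the calibration is good to about 2 mm. A picture is of the moment at which its call begins. There is no depth.
- hand_in(): hands the job in; it is judged then, once.
The state is a dict: "t": time; "joint_positions": joint angles; "qvel": joint speeds; "joint_torque": joint torques, N m; "eef_pos": TCP position; "tcp_rot": TCP orientation; "contact_force": force on the tool from outside, world axes, zero at the start; "moment": the same for the moment, N m; "finger_gap": finger opening in m; "grasp_force": force on a finger pad.
Only numpy, scipy, OpenCV 4.12 (cv2) and the standard library are available. Lean on these libraries where they do the work, as an engineer would, in place of code of your own. Each camera call takes 0.05 s, during which the arm holds its last target. There are 200 camera calls.

## Working session

There is one attempt and no reset: what is moved stays moved. The work goes in short steps, Python scripts to look and compute and a tool call to move; the robot and the scene stay as the last step left them, time stands still between calls to the robot, and variables do not carry over. Pictures are saved under pics/ and viewed, at most 10 in all, crops included, and the job is handed in when it is done.

Besides the shell and the picture viewer there is one more tool, called as name([rows], argument=value, ...), one row to a line, values as JSON. drive_tool: Moves the arm, as the interface text tells. Its arguments: {"type":"object","properties":{"targets":{"type":"array"},"jaw":{"type":"number"},"squeeze":{"type":"number"}},"required":["targets"]}

```bash
mkdir -p pics; ls; python3 - <<'E'
from station import *
import cv2,numpy as np
s=read_state()
for k in s: print(k,np.round(s[k],3).tolist())
print(tcp_to_grasp)
for n in("side","top"):
    d=snapshot(n); cv2.imwrite(f"pics/{n}0.png",d["img"][:,:,::-1]); print(n,d["fx"],d["fy"],d["cx"],d["cy"],np.round(d["camera_from_world"],4).tolist(), [k for k in d])
E
```

```text
pics
t 0.0
joint_positions [-1.453, 0.343, 1.525, 0.0, 1.275, -0.146]
qvel [-0.0, -0.001, -0.001, 0.002, 0.002, -0.0]
joint_torque [-0.0, -43.124, -24.422, 0.072, 0.056, -0.0]
eef_pos [0.137, -0.506, 0.226]
tcp_rot [[0.965, 0.261, -0.0], [0.261, -0.965, 0.002], [0.0, -0.002, -1.0]]
contact_force [0.025, 0.887, 0.656]
moment [0.021, 0.004, 0.019]
grasp_force 0.0
finger_gap 0.092
0.0188
side 448.69488196078765 448.69488196078765 320.99589160827384 245.11197983507478 [[-0.8402, -0.5421, 0.0151, 0.48], [0.3273, -0.4846, 0.8112, -0.2498], [-0.4324, 0.6865, 0.5845, -0.5609], [0.0, 0.0, 0.0, 1.0]] ['img', 'fx', 'fy', 'cx', 'cy', 'camera_from_world']
top 594.2885129179018 594.2885129179018 317.18334028342997 242.25228544846127 [[-0.0226, -0.9997, -0.006, -0.0322], [0.9877, -0.0233, 0.1545, -0.581], [-0.1546, -0.0024, 0.988, -1.0724], [0.0, 0.0, 0.0, 1.0]] ['img', 'fx', 'fy', 'cx', 'cy', 'camera_from_world']
```

View pics/side0.png

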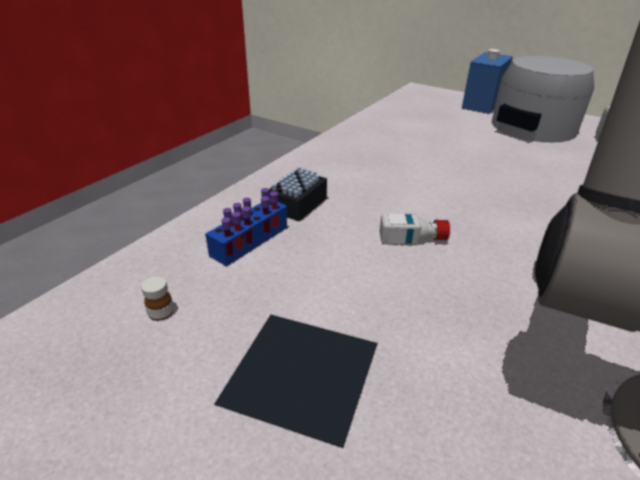

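View pics/top0.png

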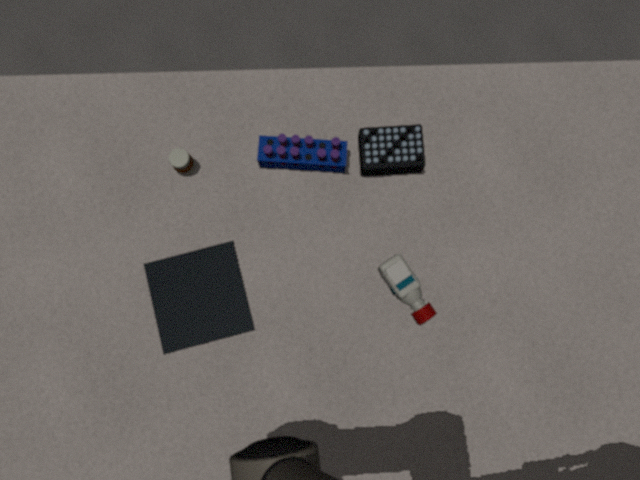

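The side view shows the bottle lying at (412,230) with its cap at (441,230), and the mat at (298,376). In the top view the bottle body is at (400,278), the cap at (424,314) and the mat at (200,297). Bystanders are along the far side.

```bash
cat > h.py <<'E'
import numpy as np,cv2
from station import *
def ray(d,u,v):
    M=np.array(d["camera_from_world"]);R,t=M[:3,:3],M[:3,3]
    return -R.T@t, R.T@np.array([(u-d["cx"])/d["fx"],-(v-d["cy"])/d["fy"],-1.])
def onz(d,u,v,z):
    o,r=ray(d,u,v); return o+r*(z-o[2])/r[2]
def tri(a,pa,b,pb):
    o,r=ray(a,*pa);p,q=ray(b,*pb)
    k=np.linalg.lstsq(np.c_[r,-q],p-o,rcond=None)[0]
    A,B=o+r*k[0],p+q*k[1]; return (A+B)/2,np.linalg.norm(A-B)
def big(m):
    c=max(cv2.findContours(m.astype(np.uint8),0,2)[0],key=cv2.contourArea)
    M=cv2.moments(c); return c,(M["m10"]/M["m00"],M["m01"]/M["m00"])
def red(d,roi=None):
    i=d["img"].astype(int); m=(i[...,0]>90)&(i[...,1]<60)&(i[...,2]<60)
    if roi: z=np.zeros_like(m);x0,y0,x1,y1=roi;z[y0:y1,x0:x1]=1;m&=z>0
    return big(m)
E
python3 - <<'E'
from h import *
S,T=snapshot("side"),snapshot("top")
cs,ps=red(S,(400,190,480,260)); ct,pt=red(T,(390,280,460,340))
print(ps,pt,cv2.minAreaRect(ct)); X,e=tri(S,ps,T,pt); print("cap",X,e)
i=T["img"].astype(int)
# bottle mask in top: brightness vs background in ROI
r=i[240:340,370:450]; print(np.median(r.reshape(-1,3),0), i[265:300:5,395].tolist(), i[275,380:420:4].tolist())
m=(i.max(2)<60); m[:230]=0;m[365:]=0;m[:,270:]=0;m[:,:130]=0
c,p=big(m); print("mat",cv2.approxPolyDP(c,8,True)[:,0].tolist())
for q in cv2.approxPolyDP(c,8,True)[:,0]: print(onz(T,*q,0.003))
m=S["img"].max(2)<70; m[:300]=0;m[:,420:]=0
c2,p2=big(m);print("matS",[onz(S,*q,0.003).round(3).tolist() for q in cv2.approxPolyDP(c2,8,True)[:,0]])
print(tri(S,p2,T,p), onz(T,*p,.003),onz(S,*p2,.003))
cv2.imwrite("pics/c.png",np.hstack([cv2.resize(T["img"][240:340,370:450],None,fx=5,fy=5,interpolation=0)[:500],cv2.resize(S["img"][200:260,370:460],None,fx=4.4,fy=8.3334,interpolation=0)[:500]])[:,:,::-1])
E
```

```text
(442.57264957264954, 227.4053724053724) (424.21411192214106, 313.7323600973236) ((423.9000244140625, 313.7000427246094), (13.800000190734863, 13.000000953674316), 53.13010025024414)
cap [ 0.44056022 -0.24309747  0.02924427] 0.0042094124047696605
[123. 117. 112.] [[141, 139, 133], [139, 137, 132], [139, 136, 131], [141, 138, 133], [98, 105, 100], [102, 102, 94], [71, 67, 61]] [[95, 91, 88], [92, 89, 84], [127, 128, 120], [138, 133, 129], [139, 136, 132], [140, 136, 133], [139, 137, 131], [123, 124, 123], [87, 96, 91], [123, 118, 113]]
mat [[232, 242], [145, 264], [164, 353], [253, 329]]
[0.59108697 0.12092336 0.003     ]
[0.55176618 0.29019403 0.003     ]
[0.38064778 0.25026832 0.003     ]
[0.42193257 0.08087285 0.003     ]
matS [[0.589, 0.125, 0.003], [0.547, 0.294, 0.003], [0.378, 0.252, 0.003], [0.42, 0.082, 0.003]]
(array([ 0.48552069,  0.18867373, -0.0140905 ]), np.float64(0.0021242396843014124)) [0.48532301 0.18565688 0.003     ] [0.47679885 0.1990137  0.003     ]
```

View pics/c.png

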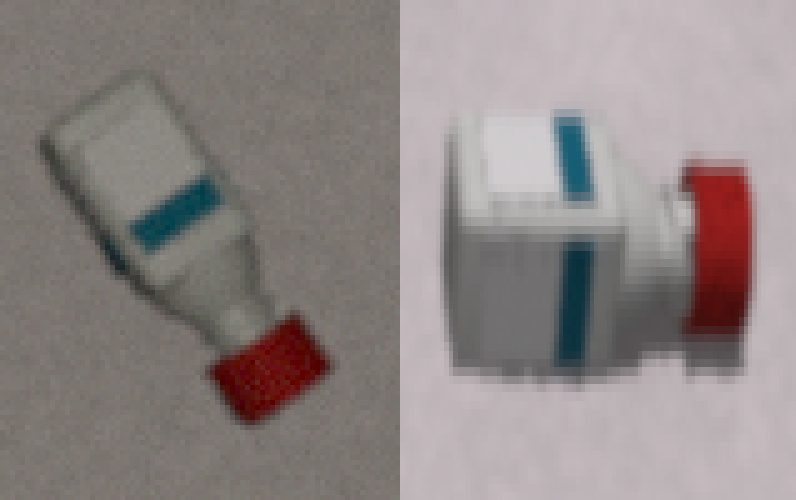

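The crops show the bottle lying with its cap towards the robot. The base's top corners in the top image are at about (379,268) and (399,254), and in the side image at about (383.6,226) and (383.6,213).

```bash
python3 - <<'E'
from h import *
S,T=snapshot("side"),snapshot("top")
n=tri(S,(383.6,225.8),T,(378.5,268)); f=tri(S,(383.6,213),T,(399,254)); print(n,f)
cap=tri(S,red(S,(400,190,480,260))[1],T,red(T,(390,280,460,340))[1])[0]
c=onz(T,423.8,313.9,.026)
bn,bf=onz(T,378.5,268,.048),onz(T,398.8,254,.048)
b=(bn+bf)/2; print(b,np.linalg.norm(bn-bf),c,cap)
a=(c-b);a[2]=0; print("dist",np.linalg.norm(a),"ang",np.degrees(np.arctan2(a[1],a[0])), "edge",np.degrees(np.arctan2(*(bn-bf)[[1,0]])))
# body in top: axis via band edges of bottle mask
u=a/np.linalg.norm(a); print("grasp50", c[:2]-u[:2]*71, c[:2]-u[:2]*.071, b[:2]+u[:2]*.05)
E
```

```text
(array([ 0.52911839, -0.15863615,  0.0458347 ]), np.float64(0.0009266905082895862)) (array([ 0.55193475, -0.19866623,  0.04720743]), np.float64(0.004226650886317415))
[ 0.54113938 -0.1780259   0.048     ] 0.04645342711697185 [ 0.44240146 -0.24232553  0.026     ] [ 0.44069711 -0.24365618  0.02888582]
dist 0.1178287673561384 ang -146.92721680387913 edge 123.13537162238998
grasp50 [59.9388418  38.50265591] [ 0.5018979  -0.20358055] [ 0.49924048 -0.2053111 ]
```

```bash
cat >> h.py <<'E'
from scipy.spatial.transform import Rotation as Rn
def ax(heading,tilt):
    "tool rotation: x along heading when tool is down, z tilted toward x by tilt (deg)"
    h=np.radians(heading);t=np.radians(tilt);e=np.array([np.cos(h),np.sin(h),0]);k=np.array([0,0,1.])
    x=e*np.cos(t)+k*np.sin(t);z=e*np.sin(t)-k*np.cos(t)
    return np.c_[x,np.cross(z,x),z]
def plan(G,R,n,tip=False,start=None):
    "rows from present (or start=(p,R)) to grasp point G, orientation R"
    if start is None: s=read_state(); start=(np.array(s["eef_pos"]),np.array(s["tcp_rot"]))
    p,R0=start; q=np.array(G)+(0 if tip else R[:,2]*tcp_to_grasp)
    w=Rn.from_matrix(R0.T@R).as_rotvec()/n; rows=[]
    print("deg/row",np.degrees(np.linalg.norm(w)).round(1),"mm/row",(np.linalg.norm(q-p)/n*1e3).round(1))
    for i in range(n):
        Ri=R0@Rn.from_rotvec(w*i).as_matrix()
        rows.append(np.r_[Ri.T@(q-p)/n/.25,w/np.pi].round(3).tolist())
    for i in range(0,n,5): print([[[float(v) for v in r] for r in rows[i:i+5]]])
    return q,R
E
python3 - <<'E'
from h import *
R=ax(33.1,25); G=np.array([.5005,-.2044,.027])
e=plan(G-R[:,2]*.09,R,15)
E
```

```text
deg/row 2.0 mm/row 30.9
[[[0.107, -0.05, 0.036, 0.001, 0.009, -0.007], [0.107, -0.048, 0.039, 0.001, 0.009, -0.007], [0.107, -0.045, 0.043, 0.001, 0.009, -0.007], [0.106, -0.043, 0.046, 0.001, 0.009, -0.007], [0.106, -0.04, 0.049, 0.001, 0.009, -0.007]]]
[[[0.105, -0.038, 0.052, 0.001, 0.009, -0.007], [0.104, -0.036, 0.056, 0.001, 0.009, -0.007], [0.103, -0.033, 0.059, 0.001, 0.009, -0.007], [0.102, -0.031, 0.062, 0.001, 0.009, -0.007], [0.101, -0.029, 0.065, 0.001, 0.009, -0.007]]]
[[[0.1, -0.026, 0.068, 0.001, 0.009, -0.007], [0.098, -0.024, 0.071, 0.001, 0.009, -0.007], [0.097, -0.021, 0.074, 0.001, 0.009, -0.007], [0.095, -0.019, 0.077, 0.001, 0.009, -0.007], [0.093, -0.017, 0.079, 0.001, 0.009, -0.007]]]
```

drive_tool([
  [[0.107, -0.05, 0.036, 0.001, 0.009, -0.007], [0.107, -0.048, 0.039, 0.001, 0.009, -0.007], [0.107, -0.045, 0.043, 0.001, 0.009, -0.007], [0.106, -0.043, 0.046, 0.001, 0.009, -0.007], [0.106, -0.04, 0.049, 0.001, 0.009, -0.007]],
], jaw=1)

```text
t: 0.92
eef_pos: [0.2502, -0.4108, 0.1811]
tcp_rot: [[0.921, 0.366, 0.13], [0.362, -0.93, 0.059], [0.142, -0.008, -0.99]]
contact_force: [0.5, 0.0, 0.2]
finger_gap: 0.0921
grasp_force: 0.0
```

drive_tool([
  [[0.105, -0.038, 0.052, 0.001, 0.009, -0.007], [0.104, -0.036, 0.056, 0.001, 0.009, -0.007], [0.103, -0.033, 0.059, 0.001, 0.009, -0.007], [0.102, -0.031, 0.062, 0.001, 0.009, -0.007], [0.101, -0.029, 0.065, 0.001, 0.009, -0.007]],
])

```text
t: 1.55
eef_pos: [0.3619, -0.3152, 0.1348]
tcp_rot: [[0.849, 0.467, 0.249], [0.448, -0.884, 0.131], [0.281, 0.0, -0.96]]
contact_force: [0.1, 0.2, 0.3]
finger_gap: 0.0922
grasp_force: 0.0
```

drive_tool([
  [[0.1, -0.026, 0.068, 0.001, 0.009, -0.007], [0.098, -0.024, 0.071, 0.001, 0.009, -0.007], [0.097, -0.021, 0.074, 0.001, 0.009, -0.007], [0.095, -0.019, 0.077, 0.001, 0.009, -0.007], [0.093, -0.017, 0.079, 0.001, 0.009, -0.007]],
])

```text
t: 2.17
eef_pos: [0.4736, -0.2194, 0.0879]
tcp_rot: [[0.749, 0.56, 0.354], [0.518, -0.828, 0.213], [0.412, 0.024, -0.911]]
contact_force: [-0.6, -0.5, 0.3]
finger_gap: 0.0914
grasp_force: 0.0
```

```bash
python3 - <<'E'
from h import *
s=read_state();print(s["t"],s["joint_positions"],s["eef_pos"])
d=snapshot("top"); cv2.imwrite("pics/t2.png",cv2.resize(d["img"][200:380,300:540],None,fx=2.5,fy=2.5)[:,:,::-1])
R=ax(33.1,25); G=np.array([.5005,-.2044,.027]); 
plan(G,R,5)
E
```

```text
2.175 [-0.8380606   0.44860236  1.90801263  0.60326716  0.79568171 -0.29784842] [ 0.47363723 -0.21941484  0.08790169]
deg/row 0.3 mm/row 17.0
[[[0.001, 0.002, 0.068, 0.001, 0.001, 0.002], [0.001, 0.002, 0.068, 0.001, 0.001, 0.002], [0.001, 0.003, 0.068, 0.001, 0.001, 0.002], [0.001, 0.003, 0.068, 0.001, 0.001, 0.002], [0.001, 0.003, 0.068, 0.001, 0.001, 0.002]]]
```

View pics/t2.png

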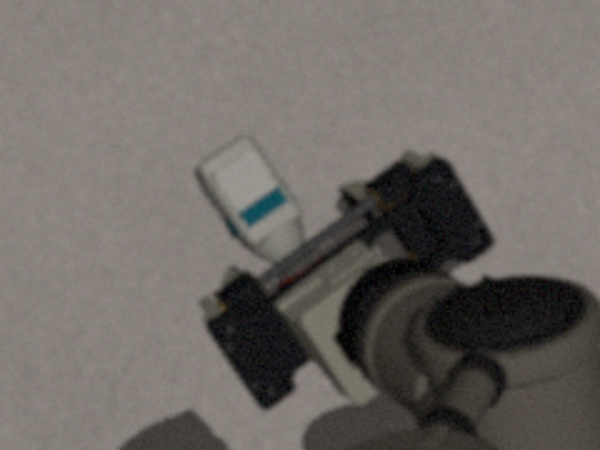

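The picture shows the gripper straddling the bottle's axis at crop (292,231), aligned with the bottle, so I descend and grip.

drive_tool([
  [[0.001, 0.002, 0.068, 0.001, 0.001, 0.002], [0.001, 0.002, 0.068, 0.001, 0.001, 0.002], [0.001, 0.003, 0.068, 0.001, 0.001, 0.002], [0.001, 0.003, 0.068, 0.001, 0.001, 0.002], [0.001, 0.003, 0.068, 0.001, 0.001, 0.002]],
])

```text
t: 2.85
eef_pos: [0.5061, -0.2032, 0.0103]
tcp_rot: [[0.762, 0.541, 0.356], [0.487, -0.841, 0.234], [0.426, -0.005, -0.905]]
contact_force: [-0.4, -0.9, 0.3]
finger_gap: 0.092
grasp_force: 0.0
```

drive_tool([
  [[0, 0, 0, 0, 0, 0], [0, 0, 0, 0, 0, 0], [0, 0, 0, 0, 0, 0], [0, 0, 0, 0, 0, 0], [0, 0, 0, 0, 0, 0]],
], jaw=-0.3, squeeze=35)

```text
t: 3.48
eef_pos: [0.5057, -0.2032, 0.0118]
tcp_rot: [[0.762, 0.541, 0.356], [0.488, -0.841, 0.234], [0.426, -0.004, -0.905]]
contact_force: [-0.6, -0.1, 1.6]
finger_gap: 0.0478
grasp_force: 35.0
```

```bash
python3 - <<'E'
from h import *
s=read_state()
for k in s: print(k,np.round(s[k],3).tolist())
E
```

```text
t 3.475
joint_positions [-0.775, 0.616, 1.908, 0.747, 0.659, -0.386]
qvel [0.001, 0.001, 0.001, 0.004, -0.001, 0.001]
joint_torque [0.105, -43.801, -12.902, 1.151, 0.582, 0.065]
eef_pos [0.506, -0.203, 0.012]
tcp_rot [[0.762, 0.541, 0.356], [0.488, -0.841, 0.234], [0.426, -0.004, -0.905]]
contact_force [-0.593, -0.064, 1.612]
moment [-0.033, 0.222, 0.044]
grasp_force 34.984
finger_gap 0.048
```

```bash
cat > kin.py <<'E'
from h import *
from scipy.optimize import least_squares
def E(s,v): return Rn.from_euler(s,v).as_matrix()
def basis(q):
    A=E('z',q[0]);B=A@E('y',q[1]);C=A@E('y',q[1]+q[2])
    R=C@E('ZYZ',[q[3],q[4],q[5]])
    return np.c_[A[:,2],A[:,0],B[:,2],C[:,2],C[:,0],R[:,2]],R
Q=[[-1.453,.343,1.525,0,1.275,-.146],[-0.8380606,0.44860236,1.90801263,0.60326716,0.79568171,-0.29784842],[-.775,.616,1.908,.747,.659,-.386]]
P=[[.137,-.506,.226],[0.47363723,-0.21941484,0.08790169],[.506,-.203,.012]]
E
python3 - <<'E'
from kin import *
s=read_state()
for q in Q: print(basis(q)[1].round(3).tolist())
M=np.vstack([basis(q)[0] for q in Q]);y=np.r_[tuple(P)]
print(np.linalg.svd(M)[1]); L=np.linalg.lstsq(M,y,rcond=None); print(L[0],M@L[0]-y)
E
```

```text
[[-0.261, 0.965, -0.0], [0.965, 0.261, 0.001], [0.001, 0.0, -1.0]]
[[-0.56, 0.749, 0.354], [0.828, 0.518, 0.213], [-0.024, 0.412, -0.911]]
[[-0.542, 0.761, 0.357], [0.841, 0.489, 0.233], [0.003, 0.426, -0.905]]
[3.34311672 2.50384448 0.59203702 0.34063687 0.28969017 0.06222308]
[ 0.41545366 -0.04124028  0.52432226  0.41982668  0.05905477  0.50435033] [-7.60621336e-02 -8.92053706e-03 -5.26702520e-04 -1.47198674e-04
 -1.19745352e-03  1.89452620e-03  5.22122450e-05  1.06978826e-03
 -1.36782368e-03]
```

```bash
python3 - <<'E'
from kin import *
for name in ("A","W"):
    M=[]
    for q in Q:
        b=basis(q)[0]; A=E('z',q[0]); l=A[:,1] if name=="A" else (A@E('y',q[1]+q[2])@E('z',q[3]))[:,1]
        M.append(np.c_[b,l])
    M=np.vstack(M);y=np.r_[tuple(P)]
    L=np.linalg.lstsq(M,y,rcond=None);print(name,L[0].round(4),(M@L[0]-y).round(4),L[3].round(3))
E
```

```text
A [2.229e-01 2.000e-04 5.046e-01 3.790e-01 4.510e-02 3.180e-01 7.660e-02] [-0.      0.     -0.      0.0001  0.0001  0.0001 -0.0001 -0.0001 -0.    ] [3.346 2.505 1.775 0.465 0.341 0.208 0.062]
W [ 0.3202 -0.0733  0.496   0.466   0.0687  0.3602  0.0761] [-0.0005  0.0001 -0.001   0.0034  0.0011  0.0035 -0.0033 -0.0015 -0.0025] [3.393 2.562 1.605 0.405 0.327 0.266 0.062]
```

```bash
cat >> kin.py <<'E'
Lk=np.array([.2229,.0002,.5046,.3790,.0451,.3180,.0766])
LO=np.array([-2.53,-.77,.04,-1,.28,-3.11]);HI=np.array([2.53,2.02,2.7,4.14,2.66,3.11])
def fk(q):
    b,R=basis(q); return np.c_[b,E('z',q[0])[:,1]]@Lk, np.c_[R[:,1],-R[:,0],R[:,2]]
def ik(p,R,q0):
    def f(q):
        P,S=fk(q); return np.r_[(P-p)*5,Rn.from_matrix(S.T@R).as_rotvec()]
    r=least_squares(f,np.clip(q0,LO+.01,HI-.01),bounds=(LO,HI)); return r.x,np.abs(r.fun).max()
E
python3 - <<'E'
from kin import *
q0=np.array(read_state()["joint_positions"])
for h in range(-120,181,20):
    # continuation: lift, move/yaw at tilt 25, then tilt
    q=q0; out=[]
    Rs=[(G,ax(33+(h-33)*f,25-90*g)) for G,f,g in [(np.array([.5,-.2076,.03+.15*k]),0,0) for k in (.5,1)]+
      [(np.array([.5,-.2076,.18])+np.array([-.015,.395,0])*k,k,0) for k in np.linspace(.1,1,8)]+
      [(np.array([.485,.187,.18]),1,k) for k in np.linspace(.1,1,8)]+[(np.array([.485,.187,.056]),1,1)]]
    w=0
    for G,R in Rs:
        q,e=ik(G+R[:,2]*.0188,R,q); w=max(w,e)
    print(h,"worst",round(w,3),"final",round(e,4),q.round(2))
E
```

```text
-120 worst 0.58 final 0.0 [-0.36  0.83  2.27  1.72  1.13  1.62]
-100 worst 0.404 final 0.0 [-0.35  0.84  2.02  1.27  1.2   1.87]
-80 worst 0.241 final 0.0 [-0.29  0.9   1.76  0.97  1.39  2.01]
-60 worst 0.104 final 0.0 [-0.2   0.97  1.5   0.75  1.61  2.06]
-40 worst 0.0 final 0.0 [-0.09  1.06  1.26  0.56  1.84  2.02]
-20 worst 0.0 final 0.0 [0.02 1.13 1.05 0.38 2.04 1.91]
0 worst 0.0 final 0.0 [0.14 1.19 0.9  0.16 2.17 1.72]
20 worst 0.0 final 0.0 [ 0.26  1.21  0.84 -0.1   2.22  1.48]
40 worst 0.0 final 0.0 [ 0.38  1.2   0.89 -0.34  2.14  1.24]
60 worst 0.0 final 0.0 [ 0.49  1.14  1.03 -0.55  1.98  1.08]
80 worst 0.0 final 0.0 [ 0.6   1.06  1.23 -0.72  1.76  0.99]
100 worst 0.0 final 0.0 [ 0.68  0.98  1.47 -0.92  1.53  0.98]
120 worst 0.13 final 0.1305 [ 0.71  0.89  1.62 -1.    1.34  0.89]
140 worst 0.277 final 0.2769 [ 0.7   0.77  1.71 -1.    1.15  0.66]
160 worst 0.501 final 0.5014 [ 0.58  0.58  1.87 -1.    0.78  0.26]
180 worst 0.586 final 0.5857 [ 0.36  0.42  2.06 -1.    0.28 -0.26]
```

```bash
cat >> kin.py <<'E'
def seq(poses,q=None,start=None):
    "rows through (G,R) poses, one per row; reports joint steps"
    s=read_state(); q=np.array(s["joint_positions"]); p,R0=np.array(s["eef_pos"]),np.array(s["tcp_rot"])
    if start: p,R0=start; q,_=ik(p,R0,q)
    rows=[];st=[];er=0
    for G,R in poses:
        t=np.array(G)+R[:,2]*tcp_to_grasp
        rows.append(np.r_[R0.T@(t-p)/.25,Rn.from_matrix(R0.T@R).as_rotvec()/np.pi].round(3).tolist())
        qn,e=ik(t,R,q); st.append(np.abs(qn-q)/8**-1); er=max(er,e); q=qn;p=t;R0=R
    print("max joint speed",np.max(st,0).round(2),"ikerr",round(er,4),"q",q.round(2))
    rows+= [[0]*6]*(-len(rows)%5)
    for i in range(0,len(rows),5): print([[[float(v) for v in r] for r in rows[i:i+5]]])
    return p,R0
E
python3 - <<'E'
from kin import *
a=np.array([.499,-.2076,.0288]); e=np.array([np.cos(np.radians(75)),np.sin(np.radians(75)),0])
b=np.array([.485,.187,.11])+.005*e
W=[(a+[0,0,.11*k/5],ax(32.6,25.2)) for k in range(1,6)]
n=20
for k in range(1,n+1):
    f=k/n; f=f*f*(3-2*f)
    G=a+[0,0,.11]+(b-a-[0,0,.11])*f
    G[2]+=.03*np.sin(np.pi*f)
    W.append((G,ax(32.6+(75-32.6)*f,25.2-90*f)))
seq(W)
T=snapshot("top");print("vial",onz(T,181,161,.05),"rack",onz(T,303,150,.04))
E
```

```text
max joint speed [0.91 0.55 0.43 0.93 0.72 0.97] ikerr 0.0 q [ 0.58  1.01  1.17 -0.69  1.89  0.95]
[[[0.037, 0.0, -0.079, -0.002, -0.0, 0.0], [0.037, 0.0, -0.08, 0.0, 0.0, 0.0], [0.037, 0.0, -0.08, 0.0, 0.0, 0.0], [0.037, 0.0, -0.08, 0.0, 0.0, 0.0], [0.037, 0.0, -0.08, 0.0, 0.0, 0.0]]]
[[[0.005, -0.01, 0.001, 0.001, -0.004, -0.002], [0.015, -0.029, 0.002, 0.002, -0.01, -0.004], [0.025, -0.045, 0.003, 0.003, -0.016, -0.007], [0.034, -0.058, 0.003, 0.003, -0.022, -0.01], [0.043, -0.069, 0.001, 0.003, -0.026, -0.012]]]
[[[0.052, -0.076, -0.001, 0.002, -0.03, -0.014], [0.06, -0.081, -0.004, 0.001, -0.033, -0.015], [0.068, -0.082, -0.007, -0.001, -0.035, -0.017], [0.075, -0.081, -0.011, -0.003, -0.037, -0.017], [0.08, -0.077, -0.016, -0.005, -0.037, -0.017]]]
[[[0.084, -0.072, -0.021, -0.007, -0.037, -0.016], [0.085, -0.065, -0.027, -0.009, -0.037, -0.015], [0.084, -0.057, -0.034, -0.01, -0.035, -0.013], [0.079, -0.048, -0.04, -0.01, -0.033, -0.011], [0.072, -0.039, -0.043, -0.01, -0.03, -0.009]]]
[[[0.061, -0.031, -0.044, -0.01, -0.026, -0.007], [0.049, -0.023, -0.042, -0.009, -0.022, -0.005], [0.035, -0.016, -0.034, -0.007, -0.016, -0.004], [0.021, -0.009, -0.023, -0.004, -0.01, -0.002], [0.007, -0.003, -0.008, -0.002, -0.004, -0.001]]]
vial [0.74294696 0.21166372 0.05      ] rack [ 0.76226896 -0.02217338  0.04      ]
```

drive_tool([
  [[0.037, 0.0, -0.079, -0.002, 0.0, 0.0], [0.037, 0.0, -0.08, 0.0, 0.0, 0.0], [0.037, 0.0, -0.08, 0.0, 0.0, 0.0], [0.037, 0.0, -0.08, 0.0, 0.0, 0.0], [0.037, 0.0, -0.08, 0.0, 0.0, 0.0]],
])

```text
t: 4.15
eef_pos: [0.5047, -0.2034, 0.1218]
tcp_rot: [[0.762, 0.539, 0.359], [0.488, -0.842, 0.228], [0.425, 0.001, -0.905]]
contact_force: [0.1, -0.6, -2.3]
finger_gap: 0.0479
grasp_force: 35.0
```

drive_tool([
  [[0.005, -0.01, 0.001, 0.001, -0.004, -0.002], [0.015, -0.029, 0.002, 0.002, -0.01, -0.004], [0.025, -0.045, 0.003, 0.003, -0.016, -0.007], [0.034, -0.058, 0.003, 0.003, -0.022, -0.01], [0.043, -0.069, 0.001, 0.003, -0.026, -0.012]],
])

```text
t: 4.78
eef_pos: [0.4982, -0.1428, 0.1281]
tcp_rot: [[0.76, 0.634, 0.146], [0.622, -0.774, 0.122], [0.19, -0.002, -0.982]]
contact_force: [0.2, 0.2, -3.4]
finger_gap: 0.0476
grasp_force: 35.0
```

drive_tool([
  [[0.052, -0.076, -0.001, 0.002, -0.03, -0.014], [0.06, -0.081, -0.004, 0.001, -0.033, -0.015], [0.068, -0.082, -0.007, -0.001, -0.035, -0.017], [0.075, -0.081, -0.011, -0.003, -0.037, -0.017], [0.08, -0.077, -0.016, -0.005, -0.037, -0.017]],
])

```text
t: 5.4
eef_pos: [0.4877, -0.0123, 0.1354]
tcp_rot: [[0.552, 0.809, -0.202], [0.761, -0.587, -0.277], [-0.342, -0.001, -0.94]]
contact_force: [-0.4, -0.4, -3.6]
finger_gap: 0.048
grasp_force: 35.0
```

drive_tool([
  [[0.084, -0.072, -0.021, -0.007, -0.037, -0.016], [0.085, -0.065, -0.027, -0.009, -0.037, -0.015], [0.084, -0.057, -0.034, -0.01, -0.035, -0.013], [0.079, -0.048, -0.04, -0.01, -0.033, -0.011], [0.072, -0.039, -0.043, -0.01, -0.03, -0.009]],
])

```text
t: 6.02
eef_pos: [0.4813, 0.1169, 0.1143]
tcp_rot: [[0.232, 0.93, -0.285], [0.585, -0.368, -0.722], [-0.777, 0.001, -0.63]]
contact_force: [0.7, 0.3, -1.3]
finger_gap: 0.0478
grasp_force: 35.0
```

drive_tool([
  [[0.061, -0.031, -0.044, -0.01, -0.026, -0.007], [0.049, -0.023, -0.042, -0.009, -0.022, -0.005], [0.035, -0.016, -0.034, -0.007, -0.016, -0.004], [0.021, -0.009, -0.023, -0.004, -0.01, -0.002], [0.007, -0.003, -0.008, -0.002, -0.004, -0.001]],
])

```text
t: 6.65
eef_pos: [0.4805, 0.175, 0.1]
tcp_rot: [[0.113, 0.966, -0.233], [0.408, -0.259, -0.875], [-0.906, 0.004, -0.424]]
contact_force: [0.4, -0.3, -2.2]
finger_gap: 0.0477
grasp_force: 35.0
```

```bash
python3 - <<'E'
from kin import *
s=read_state(); p,R=np.array(s["eef_pos"]),np.array(s["tcp_rot"]); G=p-R[:,2]*.0188
print(s["t"],G,np.degrees([np.arctan2(R[1,0],R[0,0]),np.arcsin(R[2,0]),R[2,1]]),s["contact_force"],s["finger_gap"])
h=np.radians(75); e=np.array([np.cos(h),np.sin(h),0])
t=np.array([.485,.187,.061])+.005*e
seq([(G+(t-G)*k/5,ax(75,-64.8)) for k in range(1,6)])
d=snapshot("side"); cv2.imwrite("pics/s3.png",cv2.resize(d["img"][180:480,120:520],None,fx=2,fy=2)[:,:,::-1])
E
```

```text
6.65 [0.48484651 0.19149389 0.10799244] [ 74.52669986 -64.92419242   0.22208294] [ 0.44042927 -0.25695797 -2.19774266] 0.04773963347296601
max joint speed [0.01 0.12 0.03 0.03 0.08 0.07] ikerr 0.0 q [ 0.58  1.08  1.16 -0.68  1.83  1.  ]
[[[0.034, 0.001, 0.015, 0.001, 0.001, -0.001], [0.034, 0.001, 0.016, 0.0, 0.0, 0.0], [0.034, 0.001, 0.016, 0.0, 0.0, 0.0], [0.034, 0.001, 0.016, 0.0, 0.0, 0.0], [0.034, 0.001, 0.016, 0.0, 0.0, 0.0]]]
```

View pics/s3.png

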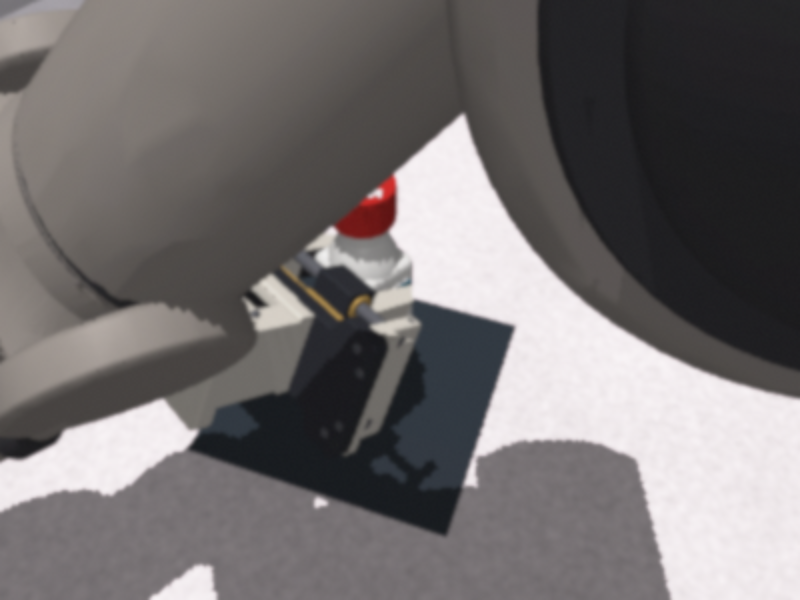

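The picture shows the bottle held upright above the mat, with the cap at crop (368,205). I lower it.

drive_tool([
  [[0.034, 0.001, 0.015, 0.001, 0.001, -0.001], [0.034, 0.001, 0.016, 0.0, 0.0, 0.0], [0.034, 0.001, 0.016, 0.0, 0.0, 0.0], [0.034, 0.001, 0.016, 0.0, 0.0, 0.0], [0.034, 0.001, 0.016, 0.0, 0.0, 0.0]],
])

```text
t: 7.32
eef_pos: [0.4821, 0.1745, 0.0536]
tcp_rot: [[0.113, 0.965, -0.236], [0.413, -0.262, -0.873], [-0.904, 0.001, -0.428]]
contact_force: [0.0, 0.8, -2.3]
finger_gap: 0.0478
grasp_force: 35.0
```

drive_tool([
  [[0.0036, 0, 0.0017, 0, 0, 0], [0.0036, 0, 0.0017, 0, 0, 0], [0.0036, 0, 0.0017, 0, 0, 0], [0, 0, 0, 0, 0, 0], [0, 0, 0, 0, 0, 0]],
])

```text
t: 7.95
eef_pos: [0.4822, 0.1747, 0.0515]
tcp_rot: [[0.113, 0.965, -0.236], [0.413, -0.261, -0.873], [-0.904, 0.001, -0.428]]
contact_force: [-0.4, 0.1, -3.1]
finger_gap: 0.0481
grasp_force: 35.0
```

drive_tool([
  [[0.0036, 0, 0.0017, 0, 0, 0], [0.0036, 0, 0.0017, 0, 0, 0], [0.0036, 0, 0.0017, 0, 0, 0], [0, 0, 0, 0, 0, 0], [0, 0, 0, 0, 0, 0]],
])

```text
t: 8.57
eef_pos: [0.4821, 0.1748, 0.0504]
tcp_rot: [[0.114, 0.965, -0.236], [0.411, -0.262, -0.873], [-0.905, 0.003, -0.426]]
contact_force: [-1.5, 1.8, 9.2]
finger_gap: 0.0481
grasp_force: 35.0
```

drive_tool([
  [[0.0036, 0, 0.0017, 0, 0, 0], [0.0036, 0, 0.0017, 0, 0, 0], [0, 0, 0, 0, 0, 0], [0, 0, 0, 0, 0, 0], [0, 0, 0, 0, 0, 0]],
])

```text
t: 9.2
eef_pos: [0.4821, 0.1748, 0.0504]
tcp_rot: [[0.115, 0.965, -0.236], [0.409, -0.262, -0.874], [-0.905, 0.004, -0.424]]
contact_force: [-2.9, 2.9, 17.0]
finger_gap: 0.0481
grasp_force: 35.0
```

drive_tool([
  [[-0.004, 0, -0.002, 0, 0, 0], [0, 0, 0, 0, 0, 0], [0, 0, 0, 0, 0, 0], [0, 0, 0, 0, 0, 0], [0, 0, 0, 0, 0, 0]],
], jaw=0.6)

```text
t: 9.82
eef_pos: [0.4821, 0.1746, 0.0473]
tcp_rot: [[0.113, 0.965, -0.236], [0.412, -0.262, -0.873], [-0.904, 0.001, -0.428]]
contact_force: [0.0, 0.7, 0.8]
finger_gap: 0.0735
grasp_force: 0.0
```

drive_tool([
  [[0, 0, -0.04, 0, 0, 0], [0, 0, -0.08, 0, 0, 0], [0, 0, -0.12, 0, 0, 0], [0, 0, -0.12, 0, 0, 0], [0, 0, -0.1, 0, 0, 0]],
])

```text
t: 10.45
eef_pos: [0.5094, 0.2766, 0.0975]
tcp_rot: [[0.113, 0.965, -0.235], [0.413, -0.261, -0.872], [-0.903, 0.002, -0.429]]
contact_force: [-0.2, 0.9, -0.6]
finger_gap: 0.0735
grasp_force: 0.0
```

```bash
python3 - <<'E'
from kin import *
s=read_state(); p,R=np.array(s["eef_pos"]),np.array(s["tcp_rot"]); G=p-R[:,2]*.0188
print(s["t"],G,s["finger_gap"])
T=snapshot("top"); c,pt=red(T,(120,200,300,380)); print(cv2.boundingRect(c),pt,onz(T,*pt,.13))
cv2.imwrite("pics/t4.png",cv2.resize(T["img"][180:380,100:320],None,fx=3,fy=3)[:,:,::-1])
b=np.array([.485,.187,.22]); 
W=[];n=15
for k in range(1,n+1):
    f=k/n; f=f*f*(3-2*f); g=min(1,f*1.5)
    W.append((np.r_[G[:2]+(b-G)[:2]*f, G[2]+(b-G)[2]*g],ax(75,-64.8*(1-f))))
seq(W)
E
```

```text
10.45 [0.51381448 0.29295913 0.10556822] 0.07349997381877298
(171, 280, 24, 24) (182.4321443214432, 291.3944239442394) [0.48692383 0.18731324 0.13      ]
max joint speed [0.41 0.72 0.61 0.53 0.72 0.48] ikerr 0.0 q [0.22 0.36 1.58 0.   1.21 0.48]
[[[-0.009, 0.001, 0.011, 0.0, 0.003, -0.001], [-0.026, -0.0, 0.003, -0.0, 0.013, -0.0], [-0.04, -0.0, 0.003, 0.0, 0.02, 0.0], [-0.052, -0.0, 0.0, 0.0, 0.026, -0.0], [-0.061, -0.0, -0.005, -0.0, 0.03, 0.0]]]
[[[-0.067, -0.0, -0.013, -0.0, 0.033, -0.0], [-0.069, -0.0, -0.022, 0.0, 0.035, -0.0], [-0.067, -0.0, -0.031, 0.0, 0.036, 0.0], [-0.062, -0.0, -0.038, -0.0, 0.035, -0.0], [-0.035, -0.0, 0.004, 0.0, 0.033, -0.0]]]
[[[-0.028, -0.0, 0.01, -0.0, 0.03, 0.0], [-0.025, -0.0, 0.006, 0.0, 0.026, -0.0], [-0.019, -0.0, 0.003, -0.0, 0.02, -0.0], [-0.013, -0.0, 0.001, 0.0, 0.013, 0.0], [-0.005, -0.0, 0.0, 0.0, 0.005, -0.0]]]
```

View pics/t4.png

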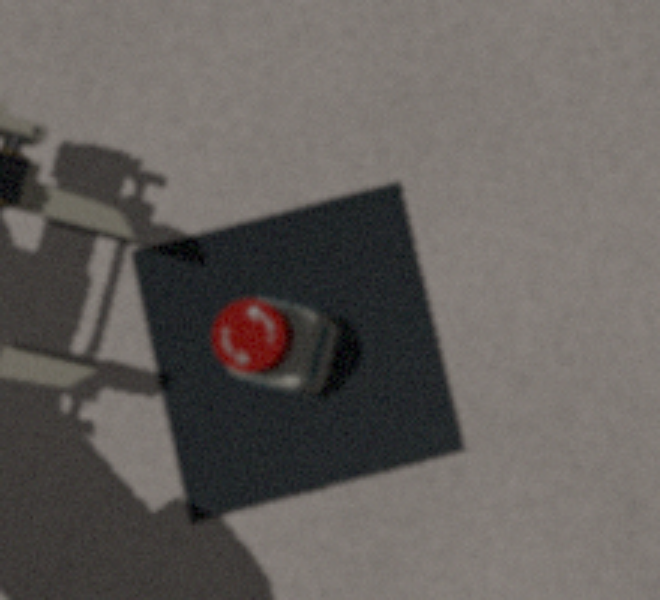

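The bottle stands upright on the mat, with the cap at crop (250,333), which is about (0.487, 0.187). I move above it.

drive_tool([
  [[-0.009, 0.001, 0.011, 0.0, 0.003, -0.001], [-0.026, 0, 0.003, 0, 0.013, 0], [-0.04, 0, 0.003, 0.0, 0.02, 0.0], [-0.052, 0, 0.0, 0.0, 0.026, 0], [-0.061, 0, -0.005, 0, 0.03, 0.0]],
])

```text
t: 11.12
eef_pos: [0.5017, 0.2473, 0.1351]
tcp_rot: [[0.172, 0.965, -0.196], [0.646, -0.261, -0.717], [-0.743, -0.003, -0.669]]
contact_force: [0.8, -0.3, -0.6]
finger_gap: 0.0733
grasp_force: 0.0
```

drive_tool([
  [[-0.067, 0, -0.013, 0, 0.033, 0], [-0.069, 0, -0.022, 0.0, 0.035, 0], [-0.067, 0, -0.031, 0.0, 0.036, 0.0], [-0.062, 0, -0.038, 0, 0.035, 0], [-0.035, 0, 0.004, 0.0, 0.033, 0]],
])

```text
t: 11.75
eef_pos: [0.4905, 0.2047, 0.2014]
tcp_rot: [[0.251, 0.965, -0.076], [0.923, -0.262, -0.28], [-0.291, 0.0, -0.957]]
contact_force: [0.1, -0.1, -0.6]
finger_gap: 0.0735
grasp_force: 0.0
```

drive_tool([
  [[-0.028, 0, 0.01, 0, 0.03, 0.0], [-0.025, 0, 0.006, 0.0, 0.026, 0], [-0.019, 0, 0.003, 0, 0.02, 0], [-0.013, 0, 0.001, 0.0, 0.013, 0.0], [-0.005, 0, 0.0, 0.0, 0.005, 0]],
])

```text
t: 12.38
eef_pos: [0.4839, 0.1823, 0.1994]
tcp_rot: [[0.263, 0.965, -0.004], [0.965, -0.263, -0.003], [-0.004, -0.003, -1.0]]
contact_force: [0.1, 0.2, -0.6]
finger_gap: 0.0738
grasp_force: 0.0
```

```bash
python3 - <<'E'
from kin import *
s=read_state(); p,R=np.array(s["eef_pos"]),np.array(s["tcp_rot"]); G=p-R[:,2]*.0188
print(s["t"],G,s["finger_gap"],R.round(3).tolist())
S=snapshot("side"); c,ps=red(S,(200,250,420,420)); print(cv2.boundingRect(c),ps)
T=snapshot("top"); print(tri(S,ps,T,(182.4,291.4)), onz(S,*ps,.124), onz(T,182.4,291.4,.137))
cv2.imwrite("pics/s5.png",cv2.resize(S["img"][200:440,200:440],None,fx=2.5,fy=2.5)[:,:,::-1])
seq([(G+(np.array([.487,.187,.130])-G)*k/10,ax(75,0)) for k in range(1,11)])
E
```

```text
12.375 [0.48397505 0.18234005 0.21819125] 0.07380717111726887 [[0.263, 0.965, -0.004], [0.965, -0.263, -0.003], [-0.004, -0.003, -1.0]]
(286, 298, 23, 30) (295.58480325644507, 315.5807327001357)
(array([0.48838186, 0.19120876, 0.11387453]), np.float64(0.0004644254705791458)) [0.48252203 0.19951418 0.124     ] [0.48636916 0.18574968 0.137     ]
max joint speed [0.02 0.1  0.13 0.02 0.22 0.05] ikerr 0.0 q [ 0.22  0.46  1.69 -0.    0.99  0.48]
[[[0.0, -0.0, 0.036, -0.001, 0.001, -0.001], [0.002, 0.001, 0.035, 0.0, 0.0, 0.0], [0.002, 0.001, 0.035, 0.0, 0.0, 0.0], [0.002, 0.001, 0.035, 0.0, 0.0, 0.0], [0.002, 0.001, 0.035, 0.0, 0.0, 0.0]]]
[[[0.002, 0.001, 0.035, 0.0, 0.0, 0.0], [0.002, 0.001, 0.035, 0.0, 0.0, 0.0], [0.002, 0.001, 0.035, 0.0, 0.0, 0.0], [0.002, 0.001, 0.035, 0.0, 0.0, 0.0], [0.002, 0.001, 0.035, 0.0, 0.0, 0.0]]]
```

View pics/s5.png

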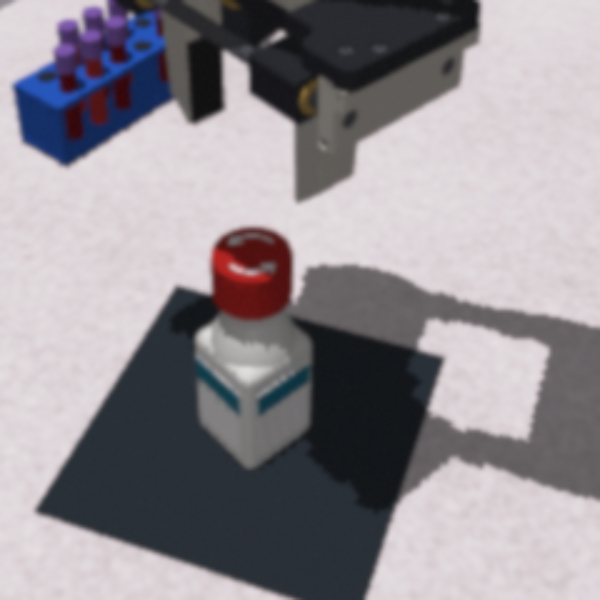

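The side picture shows the bottle upright on the mat. The cap's top face is centred at crop (252,254), full-frame (300.8,301.6), and the gripper is open above and beyond it.

```bash
python3 - <<'E'
from kin import *
s=read_state(); p,R=np.array(s["eef_pos"]),np.array(s["tcp_rot"]); G=p-R[:,2]*.0188
S=snapshot("side");T=snapshot("top")
for v in (300,301.6,303.5): print(tri(S,(300.8,v),T,(183,291.2)), onz(S,300.8,v,.137))
print(onz(T,183,291.2,.137))
E
```

```text
(array([0.48596375, 0.18433094, 0.13708152]), np.float64(0.001597831574726971)) [0.48522414 0.18402932 0.137     ]
(array([0.48595121, 0.18476353, 0.13475792]), np.float64(0.0020311367662981046)) [0.48354686 0.18643184 0.137     ]
(array([0.48593596, 0.18527964, 0.13198807]), np.float64(0.002547804426645785)) [0.48157334 0.1892587  0.137     ]
[0.48668631 0.18473033 0.137     ]
```

drive_tool([
  [[0.004, 0.002, 0.036, -0.001, 0.001, 0], [0.003, 0.001, 0.036, 0.0, 0.0, 0.0], [0.002, 0.001, 0.036, 0.0, 0.0, 0.0], [0.002, 0.001, 0.036, 0.0, 0.0, 0.0], [0.002, 0.001, 0.036, 0.0, 0.0, 0.0]],
])

```text
t: 13.2
eef_pos: [0.4874, 0.1863, 0.1539]
tcp_rot: [[0.26, 0.966, 0.001], [0.966, -0.26, -0.001], [-0.001, 0.001, -1.0]]
contact_force: [0.2, 0.6, 0.2]
finger_gap: 0.0734
grasp_force: 0.0
```

drive_tool([
  [[0, 0, 0.036, 0, 0, 0], [0, 0, 0.036, 0, 0, 0], [0, 0, 0.036, 0, 0, 0], [0, 0, 0.036, 0, 0, 0], [0, 0, 0.036, 0, 0, 0]],
])

```text
t: 13.82
eef_pos: [0.4874, 0.1862, 0.1091]
tcp_rot: [[0.26, 0.966, 0.001], [0.966, -0.26, -0.001], [-0.001, 0.001, -1.0]]
contact_force: [-0.1, -0.7, -0.1]
finger_gap: 0.0735
grasp_force: 0.0
```

```bash
python3 - <<'E'
from kin import *
s=read_state(); p,R=np.array(s["eef_pos"]),np.array(s["tcp_rot"]); G=p-R[:,2]*.0188
print(s["t"],G,s["finger_gap"],R.round(3).tolist(),s["contact_force"],s["moment"])
E
```

```text
13.825 [0.48736658 0.1862314  0.12787816] 0.07347109738030733 [[0.26, 0.966, 0.001], [0.966, -0.26, -0.001], [-0.001, 0.001, -1.0]] [-0.13567738 -0.69107798 -0.08567978] [-0.03912519 -0.04623135 -0.04352724]
```

drive_tool([
  [[-0.004, -0.002, 0, 0, 0, 0], [0, 0, 0, 0, 0, 0], [0, 0, 0, 0, 0, 0], [0, 0, 0, 0, 0, 0], [0, 0, 0, 0, 0, 0]],
], jaw=-0.5, squeeze=40)

```text
t: 14.45
eef_pos: [0.4866, 0.1855, 0.1099]
tcp_rot: [[0.26, 0.966, 0.001], [0.966, -0.26, -0.001], [-0.001, 0.002, -1.0]]
contact_force: [-1.2, 0.3, 2.2]
finger_gap: 0.0406
grasp_force: 40.0
```

drive_tool([
  [[0, 0, 0.005, 0, 0, 0], [0, 0, 0.005, 0, 0, 0], [0, 0, 0.004, 0, 0, 0], [0, 0, 0, 0, 0, 0], [0, 0, 0, 0, 0, 0]],
])

```text
t: 15.08
eef_pos: [0.4871, 0.1855, 0.1072]
tcp_rot: [[0.26, 0.966, 0.003], [0.966, -0.26, -0.001], [-0.0, 0.003, -1.0]]
contact_force: [-2.5, -0.3, 8.4]
finger_gap: 0.0407
grasp_force: 40.0
```

drive_tool([
  [[0, 0, 0.005, 0, 0, 0], [0, 0, 0.005, 0, 0, 0], [0, 0, 0.004, 0, 0, 0], [0, 0, 0, 0, 0, 0], [0, 0, 0, 0, 0, 0]],
])

```text
t: 15.7
eef_pos: [0.4875, 0.1856, 0.1049]
tcp_rot: [[0.26, 0.966, 0.004], [0.966, -0.26, -0.001], [0.0, 0.004, -1.0]]
contact_force: [-5.4, -0.7, 17.4]
finger_gap: 0.0404
grasp_force: 40.0
```

drive_tool([
  [[-0.001, -0.003, 0.001, 0, 0, -0.02], [0, 0, 0, 0, 0, -0.03], [0, 0, 0, 0, 0, -0.03], [0, 0, 0, 0, 0, -0.03], [0, 0, 0, 0, 0, -0.03]],
])

```text
t: 16.32
eef_pos: [0.4874, 0.1859, 0.1046]
tcp_rot: [[-0.179, 0.984, 0.006], [0.984, 0.179, 0.0], [-0.001, 0.006, -1.0]]
contact_force: [-2.3, 0.8, 15.0]
finger_gap: 0.0406
grasp_force: 40.0
```

```bash
python3 -c "
from h import *
s=read_state();print(s['t'],s['contact_force'],s['moment'],s['joint_positions'],s['eef_pos'])
R=s['tcp_rot'];print(np.degrees(np.arctan2(R[1][0],R[0][0])))"
```

```text
16.325 [-2.33267396  0.81958574 15.03348047] [ 0.18918349  0.20040724 -0.07524374] [ 2.18162783e-01  4.65273611e-01  1.70509719e+00 -1.34647143e-03
  9.65611152e-01  3.93689241e-02] [0.48735768 0.18593699 0.10462033]
100.28770161972064
```

drive_tool([
  [[0, 0, 0, 0, 0, -0.04], [0, 0, 0, 0, 0, -0.04], [0, 0, 0, 0, 0, -0.04], [0, 0, 0, 0, 0, -0.04], [0, 0, 0, 0, 0, -0.04]],
])

```text
t: 16.95
eef_pos: [0.4874, 0.1862, 0.1046]
tcp_rot: [[-0.723, 0.69, 0.006], [0.69, 0.723, 0.001], [-0.004, 0.004, -1.0]]
contact_force: [-2.7, 1.3, 15.1]
finger_gap: 0.0406
grasp_force: 40.0
```

```bash
python3 -c "
from h import *
s=read_state();print(s['t'],s['contact_force'],s['moment'],s['joint_positions'],s['eef_pos'])
R=s['tcp_rot'];print(np.degrees(np.arctan2(R[1][0],R[0][0])))
d=snapshot('side'); cv2.imwrite('pics/s6.png',cv2.resize(d['img'][240:440,200:440],None,fx=3,fy=3)[:,:,::-1])"
```

```text
16.95 [-2.66158107  1.32008683 15.07268526] [ 0.48368984  0.15715581 -0.01312205] [ 2.18311998e-01  4.65386097e-01  1.70501570e+00 -8.65362150e-04
  9.65322018e-01 -5.90037048e-01] [0.48742477 0.18615971 0.10458624]
136.34259340602213
```

View pics/s6.png

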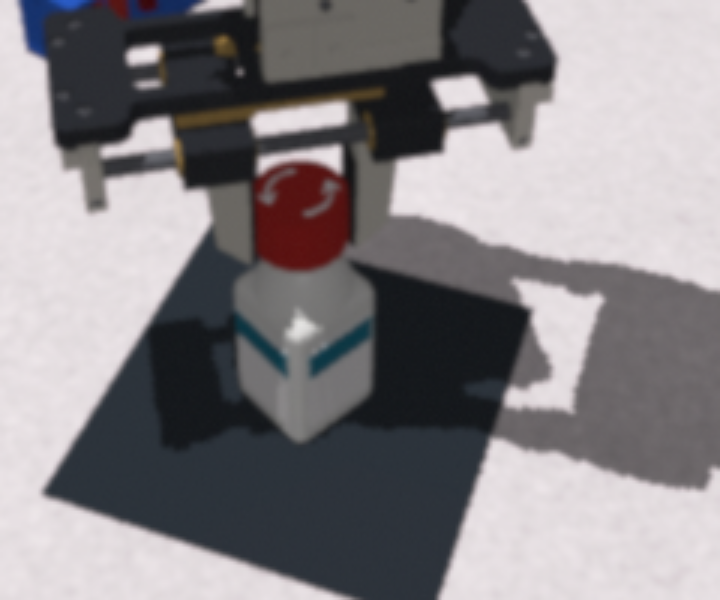

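The picture shows the bottle not turned and still upright, while the cap's arrows have moved round; the cap has turned about 61°. I add a few degrees and lift straight up.

drive_tool([
  [[0, 0, 0, 0, 0, -0.03], [0, 0, -0.006, 0, 0, 0], [0, 0, -0.008, 0, 0, 0], [0, 0, -0.01, 0, 0, 0], [0, 0, -0.01, 0, 0, 0]],
])

```text
t: 17.62
eef_pos: [0.4867, 0.1856, 0.1116]
tcp_rot: [[-0.783, 0.622, 0.003], [0.622, 0.783, -0.001], [-0.003, 0.001, -1.0]]
contact_force: [1.0, -0.1, -0.5]
finger_gap: 0.0405
grasp_force: 40.0
```

drive_tool([
  [[0, 0, -0.016, 0, 0, 0], [0, 0, -0.016, 0, 0, 0], [0, 0, -0.02, 0, 0, 0], [0, 0, -0.02, 0, 0, 0], [0, 0, -0.02, 0, 0, 0]],
])

```text
t: 18.25
eef_pos: [0.4858, 0.1853, 0.1342]
tcp_rot: [[-0.783, 0.622, 0.001], [0.622, 0.783, -0.001], [-0.002, -0.0, -1.0]]
contact_force: [1.0, 0.7, -0.9]
finger_gap: 0.0406
grasp_force: 40.0
```

drive_tool([
  [[0, 0, -0.03, 0, 0, 0], [0, 0, -0.03, 0, 0, 0], [0, 0, -0.03, 0, 0, 0], [0, 0, -0.02, 0, 0, 0], [0, 0, 0, 0, 0, 0]],
])

```text
t: 18.88
eef_pos: [0.486, 0.1854, 0.1618]
tcp_rot: [[-0.783, 0.622, 0.002], [0.622, 0.783, -0.001], [-0.002, 0.0, -1.0]]
contact_force: [0.3, -0.4, -0.2]
finger_gap: 0.0406
grasp_force: 40.0
```

```bash
python3 -c "
from h import *
d=snapshot('side'); cv2.imwrite('pics/s7.png',cv2.resize(d['img'][200:440,200:440],None,fx=2.5,fy=2.5)[:,:,::-1])"
```

```text
(no output)
```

View pics/s7.png

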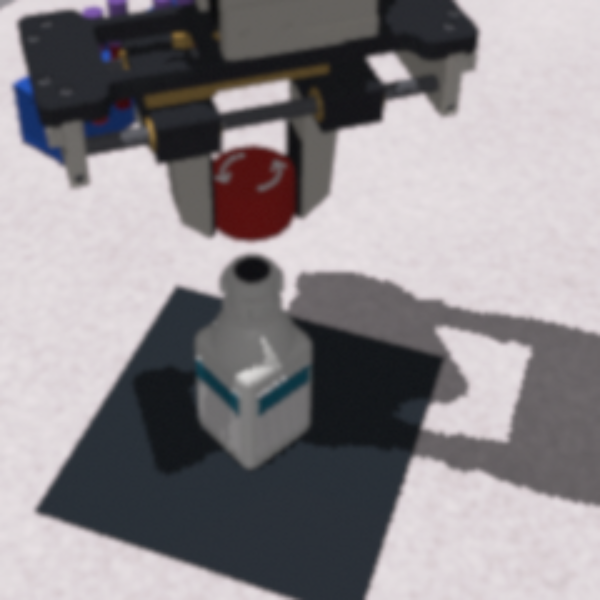

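The picture shows the cap in the gripper at crop (252,195), about 4 cm clear above the open mouth at (251,268), with the bottle upright on the mat.

```bash
python3 -c "
from station import *
print(hand_in())"
```

```text
the job is handed in; nothing more can be done
None
```

The job is handed in at about 19 s: the bottle stands upright and open on the mat, and the gripper holds the cap about 4 cm above its mouth; the arm kept clear of the tip box, tube rack and vial.

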